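Uncover the gated magazine, load the printer rollers, start the feed, cover it again

ROBOT

A 6-joint arm with a two-finger parallel gripper is mounted at the origin on a cart in front of the work surface, level with it; the furniture and walls round the work are solid. World frame = base frame: x ahead of the robot, y to its left, z up, the work surface at z = 0. Lengths are in m, angles in rad, forces in N, time in s.
With the tool pointing down it reaches from about 0.35 to 0.775 m from the base axis. Payload 5.5 kg.
Tool frame: the origin (TCP) lies on the centre line of the jaws, within the pads' length; the fingertips stand 11 mm ahead of it and the grasp point (between the pads) lies 8 mm behind it (env.tip_extent is the distance from the TCP to the fingertips, in m); z points along the fingers, y is the line along which they close (so a half turn about z gives the same grasp; the last joint's range is limited). The gripper opens to 85 mm and grips with 20 to 120 N. Pads are 22 mm wide; open, the fingers measure 114 mm over their backs; the gripper's body (76 mm by 85 mm) begins 54 mm behind the grasp point. The pads swing forward as they close: fully open they stand 13 mm farther back than shut.
Start: joints at [1.005, 0.313, 0.046, 1.304, 0, 1.431], TCP at [0.238, 0.524, 0.242] pointing down, gripper open.
Joint ranges: [-2.76, 2.76], [-0.86, 1.69], [-1.03, 1.26], [-2.2, 2.34], [-1.47, 1.5], [-3.14, 3.14]. Speed limits (rad/s): [2.57, 2.57, 3.14, 3.14, 3.14, 3.14].

INTERFACE

Orientations are given as a unit quaternion [w, x, y, z].
In Python, from workcell import env gives the robot as it stands.
- The arm moves only by the shell command python3 -m jog 'ROWS' [FORCE]. ROWS is JSON, a list of rows, each a list of 5 numbers: the gripper's target within -1 to 1 (shut at 1, half-way at 0, fully open at -1), then the shift along the tool's x, y, z in m, then the turn about the tool's z in degrees. In form: [[fingers, tx, ty, tz, turn], ...]. A call has 1 to 5 rows; each row shifts and turns the commanded pose from where the row before left it, along the tool's axes as they then stand; what a row does not reach is not made up. A row lasts 1/12 s, in which the tool goes at most 41.7 mm and 7.16 degrees, less where a joint would pass 70% of its speed; a pose out of reach is approached as far as the arm can. A call is refused whole if a number of a shift passes 0.0417 or a number of a turn 7.16, either way. A call with a gripper value outside its range is refused whole. The fingers move at their own pace and stop on an object; FORCE is the grip in N (left out, the last holds). Time passes only in rows, so rows that do not move let the fingers close. It gives the time, the measured TCP pose, the force, the opening and the grip force at its end, in the units of the state.
- env.get_state(): the state, without advancing time (a new reading comes with each control period).
- env.read_camera(name): name is "scene" or "top"; returns a dict with "img" (420x560x3 uint8, red, green, blue), "fov_y" (degrees; the focal length in pixels is half the picture's height over the tangent of half this angle, whatever the lens; pixels are square), "cx", "cy" (the principal point, pixels), "T" (4x4, takes a point from camera to world coordinates). Camera axes: x right, y up, looking along -z (the intrinsics and any distortion apply to the point x, -y, -z); pixel columns grow to the right and rows downward; lengths in m; the calibration is good to about 2 mm. A picture is of the moment at which its call begins. There is no depth.
- env.hand_in(): hands the job in; it is judged then, once.
The state is a dict: "clock": time; "joint_pos": joint angles; "qvel": joint speeds; "tau": joint torques, N m; "tcp_pos": TCP position; "orientation": TCP orientation; "wrist_force": force on the tool from outside, world axes, zero at the start; "ft_torque": the same for the moment, N m; "finger_gap": finger opening in m; "grip_force": force on a finger pad.
Only numpy, scipy, OpenCV 4.12 (cv2) and the standard library are available. Lean on these libraries where they do the work, as an engineer would, in place of code of your own. Each camera call takes 0.05 s, during which the arm holds its last target. There are 200 camera calls.

TASK

Lift the clear dust cover off the loading end of the grey magazine and set it aside on the bench, then load every printer roller: push each one along the sill so that the roller itself lifts the orange gate and the gate drops shut behind it; never lift the gate with the gripper. When all the rollers lie in the sloping lane behind the shut gate, push the red start plunger down through its full stroke and let it spring back, and finally put the cover back squarely on the loading end. Leave the other things on the bench where they are.

Things in the scene. Friction and masses are not known exactly. Their poses are not given: they have to be found in the camera images.
- roller_1_mid (a point): printer roller: black rubber cylinder, 30 mm diameter, 134 mm long, white bands at both ends, about 0.12 kg. The point is its centre; its own y axis runs along its length (the other axes turn as it rolls). It may be absent in a given start. On the bench it rolls, but stops soon.
- roller_2_mid (a point): printer roller: black rubber cylinder, 30 mm diameter, 134 mm long, white bands at both ends, about 0.12 kg. The point is its centre; its own y axis runs along its length (the other axes turn as it rolls). It may be absent in a given start. On the bench it rolls, but stops soon.
- roller_3_mid (a point): printer roller: black rubber cylinder, 30 mm diameter, 134 mm long, white bands at both ends, about 0.12 kg. The point is its centre; its own y axis runs along its length (the other axes turn as it rolls). It may be absent in a given start. On the bench it rolls, but stops soon.
- roller_4_mid (a point): printer roller: black rubber cylinder, 30 mm diameter, 134 mm long, white bands at both ends, about 0.12 kg. The point is its centre; its own y axis runs along its length (the other axes turn as it rolls). It may be absent in a given start. On the bench it rolls, but stops soon.
- cradle: fixed rack: two blue notched boards (y = +-45 mm, 10 mm thick, about 30 mm high) on a 252 x 112 x 6 mm plate, nothing between them above the plate. Origin: centre of its underside. Notch pairs at x = -90, -30, 30, 90 mm, 50 mm high dividers half-way between; a roller starts lying along y in each filled pair, its centre 36 mm up, its middle within 8 mm of y = 0
- magazine: fixed grey roller magazine, 270 mm (x) by 158 mm (y), side plates 76 mm high and 148 mm apart inside. Origin: on its underside; x points from the loading end (x = -141 mm) down the lane. Two rails at y = +-45 mm (10 mm thick, open between) form the level sill, then, from x = -43 mm, a lane that falls at 15 degrees to the end stop at x = 112 mm. Rollers lie along y and roll down the lane by themselves
- sill (a point): on top of the level sill, mid-width (x = -105, y = 0, z = 58 mm in the magazine's frame); the sill runs from x = -137 mm (6 mm lip) to x = -43 mm; axes as the magazine's
- gate (a joint): orange drop gate: two arms at y = +-60 mm (10 mm wide) on an axle at the lane's far end; 0 = shut, grows as it lifts (to 0.6 rad), falls by its own weight. Their noses, over the roller ends, slope from x = -77 mm, z = 98 mm down to x = -49, z = 68; upright backs at x = -44. A roller moved along the sill lifts them 0.13 rad; they drop once its centre passes x = -29 mm. Between the arms is free
- start_box: fixed yellow box, 85 x 85 x 34 mm, carrying the start plunger at the centre of its top; origin: centre of its underside; the bench between it and the magazine, in front of the printer, is free
- start (a joint): the sprung red plunger of the start box, 34 mm diameter: 0 = out, 0.012 m = pushed down its full stroke; the spring needs up to 8 N and brings it back when let go
- start_top (a point): centre of the top of the red plunger (moves with it)
- multimeter: multimeter lying on its back, 158 x 84 x 41 mm, dark with orange rim; a bystander; origin: centre of its underside
- solder_spool: spool of white wire, 55 mm wide, 34 mm high; a bystander; origin: centre of its underside
- parts_box: clear lidded parts box, 98 x 74 x 29 mm; a bystander; origin: centre of its underside
- cover: loose dust cover, 0.12 kg: clear plate 48 (x) x 176 (y) x 4 mm with skirts along its short ends reaching 10 mm below the plate (inner faces at y = +-84 mm), which saddle the magazine's side plates. Origin: centre of the plate's underside. In place it lies on the side plates at x = -113, y = 0, z = 76 mm in the magazine's frame, axes along the magazine's (either way round)
- cover_handle (a point): centre of the cover's upright blue handle: 14 mm thick (cover's x), 50 mm long (y), 32 mm high, standing on the plate; this point is 20 mm above the plate's underside; axes as the cover's

How it is judged:
By the outcome, as a careful person would: the job done as asked, in the order asked, and still so for the second after the job is handed in, with the robot touching nothing.
Of roller_1, roller_2, roller_3, roller_4 only 2 to 4 are there at a start; the rules pass over those that are not, and their reading is None.
At some moment in a run one of roller_1, roller_2, roller_3, roller_4 may be knocked a few centimetres aside while the robot is not near it.
Once in a run the grip may slacken for a moment while it holds something.
It also fails if it takes over 210 s, if anything falls off the work surface, if the arm or the gripper's body presses on something with over 40 N, if the wrist force passes 120 N, or if a joint passes its speed limit or range.

## Working session

There is one attempt and no reset: what is moved stays moved. The work goes in short steps, Python scripts to look and compute and a shell command to move; the robot and the scene stay as the last step left them, time stands still between calls to the robot, and variables do not carry over. Pictures are saved under pics/ and viewed, at most 14 in all, crops included, and the job is handed in when it is done.

```bash
ls; mkdir -p pics
python3 - <<'E'
from workcell import env
import cv2
print(env.get_state(), env.tip_extent)
for n in ("scene","top"):
    c=env.read_camera(n); cv2.imwrite(f"pics/{n}0.png",c["img"][:,:,::-1])
    print({k:v for k,v in c.items() if k!="img"})
E
```

```text
pics
{'clock': 0.0, 'joint_pos': array([ 1.00541983e+00,  3.14006051e-01,  4.49669866e-02,  1.30357170e+00,
       -7.79527494e-07,  1.43121741e+00]), 'qvel': array([ 6.64370396e-04,  1.74721268e-04,  1.48441212e-03, -1.48051574e-03,
       -1.31723013e-05,  1.38605025e-03]), 'tau': array([-1.64059045e-03, -4.80637872e+01,  2.98527592e+01,  1.95406924e-02,
       -3.73120167e-05,  1.04773662e-05]), 'tcp_pos': array([0.23723782, 0.52324552, 0.24140072]), 'orientation': array([-3.12828729e-04,  2.11294041e-01,  9.77422122e-01, -8.51579404e-04]), 'wrist_force': array([-0.49029322,  0.14592618,  0.44596187]), 'ft_torque': array([ 0.01453576,  0.06997877, -0.00776041]), 'grip_force': 0.0, 'finger_gap': 0.08569581352216159} 0.011
{'fov_y': 43.24924905155623, 'cx': 284.78340577171497, 'cy': 212.60727966375174, 'T': array([[ 0.54036303,  0.46791189, -0.69933273, -0.57912389],
       [-0.84128024,  0.31622029, -0.43846583, -0.72757248],
       [ 0.01597982,  0.82526553,  0.56451878,  1.00297883],
       [ 0.        ,  0.        ,  0.        ,  1.        ]])}
{'fov_y': 52.576516754964025, 'cx': 284.8685227120656, 'cy': 218.9515958992978, 'T': array([[ 0.02408495,  0.99235946, -0.12100669,  0.360157  ],
       [-0.99964874,  0.02524542,  0.00806606, -0.01856334],
       [ 0.01105929,  0.12076992,  0.99261892,  1.67201673],
       [ 0.        ,  0.        ,  0.        ,  1.        ]])}
```

View pics/scene0.png

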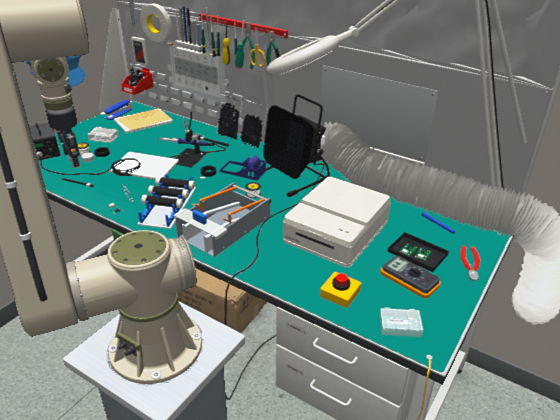

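View pics/top0.png

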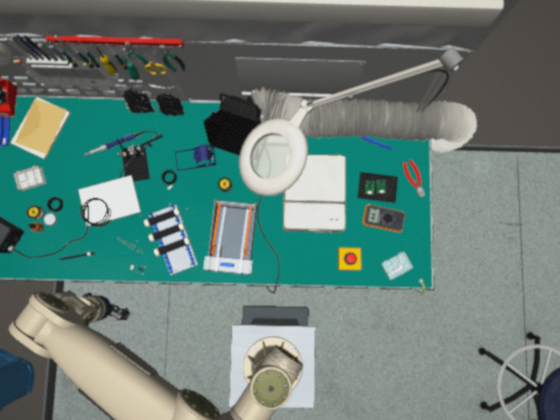

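The overview shows the cradle near top pixel (172,238) with 3 rollers, the magazine at (230,237) with the cover at its lower end, and the start box at (350,259). I'll zoom in for precise keypoints.

Run:
```python
import cv2
a=cv2.imread("pics/top0.png")[195:285,135:265]; cv2.imwrite("pics/topc.png",cv2.resize(a,None,fx=6,fy=6,interpolation=cv2.INTER_CUBIC))
a=cv2.imread("pics/scene0.png")[165:265,130:280]; cv2.imwrite("pics/scenec.png",cv2.resize(a,None,fx=5,fy=5,interpolation=cv2.INTER_CUBIC))
```

```text
(no output)
```

View pics/topc.png

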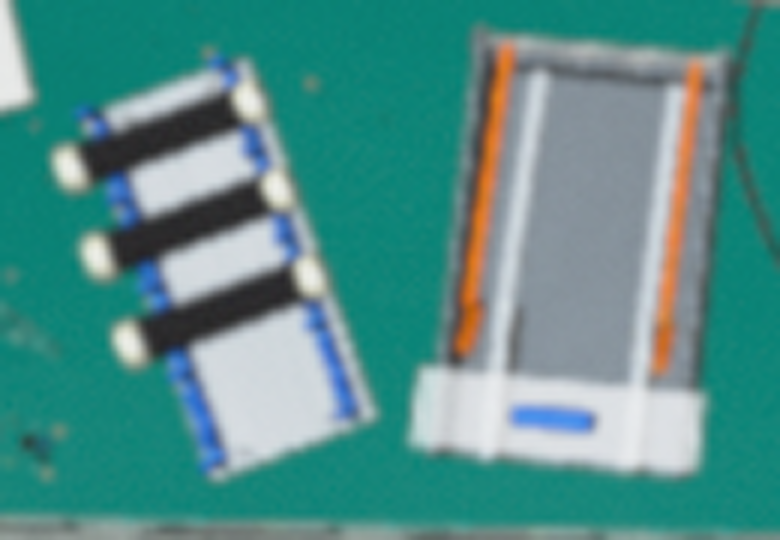

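View pics/scenec.png

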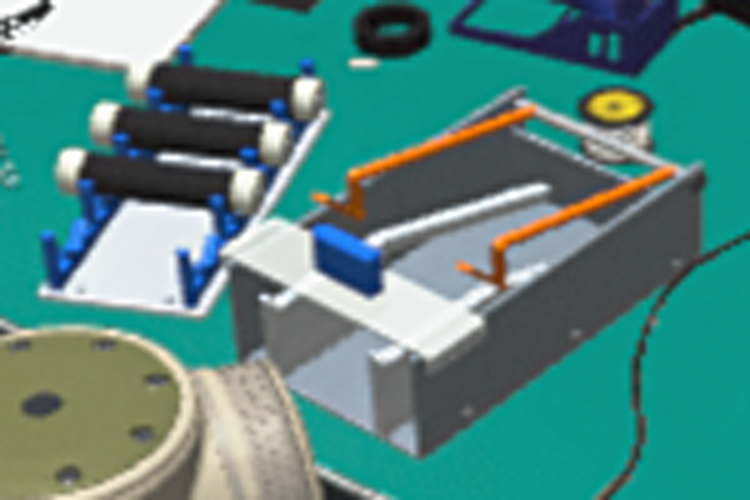

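```bash
cat > h.py <<'E'
import numpy as np
from scipy.optimize import least_squares
K={'s':(43.24924905155623,284.78340577171497,212.60727966375174,np.array([[0.54036303,0.46791189,-0.69933273,-0.57912389],[-0.84128024,0.31622029,-0.43846583,-0.72757248],[0.01597982,0.82526553,0.56451878,1.00297883]])),
't':(52.576516754964025,284.8685227120656,218.9515958992978,np.array([[0.02408495,0.99235946,-0.12100669,0.360157],[-0.99964874,0.02524542,0.00806606,-0.01856334],[0.01105929,0.12076992,0.99261892,1.67201673]]))}
def proj(c,P):
    f,cx,cy,T=K[c]; f=210/np.tan(np.radians(f)/2)
    p=(np.atleast_2d(P)-T[:,3])@T[:,:3]
    return np.c_[cx+f*p[:,0]/-p[:,2], cy-f*p[:,1]/-p[:,2]]
def ray(c,uv,z):
    f,cx,cy,T=K[c]; f=210/np.tan(np.radians(f)/2)
    uv=np.atleast_2d(uv); d=np.c_[(uv[:,0]-cx)/f,-(uv[:,1]-cy)/f,-np.ones(len(uv))]@T[:,:3].T
    return T[:,3]+d*((z-T[2,3])/d[:,2])[:,None]
def place(q,L,z0=0):
    c,s=np.cos(q[2]),np.sin(q[2]); L=np.atleast_2d(L)
    return np.c_[q[0]+c*L[:,0]-s*L[:,1],q[1]+s*L[:,0]+c*L[:,1],L[:,2]+z0]
def full(c,uv,k,o): return (np.array(uv,float)+.5)/k-.5+np.array(o)
def fit(obs,q0):  # obs: list of (cam,uv,local)
    r=lambda q:np.concatenate([proj(c,place(q,l))[0]-uv for c,uv,l in obs])
    s=least_squares(r,q0,loss='soft_l1'); return s.x,r(s.x).reshape(-1,2)
E
python3 - <<'E'
from h import *
np.set_printoptions(precision=4,suppress=True)
T=lambda u,v:full('t',(u,v),6,(135,195)); S=lambda u,v:full('s',(u,v),5,(130,165))
m=[('t',T(420,368),(-.089,.088,.08)),('t',T(410,447),(-.137,.088,.08)),('t',T(705,392),(-.089,-.088,.08)),('t',T(695,473),(-.137,-.088,.08)),('t',T(552,419),(-.113,0,.112)),
('t',T(478,28),(.129,.079,.076)),('t',T(730,52),(.129,-.079,.076)),
('s',S(222,250),(-.137,.088,.08)),('s',S(275,220),(-.089,.088,.08)),('s',S(432,358),(-.137,-.088,.08)),('s',S(485,322),(-.089,-.088,.08)),('s',S(420,455),(-.141,-.079,0)),('s',S(703,165),(.129,-.079,.076))]
q,r=fit(m,[.5,.1,0]); print("mag",q);print(r)
c=[('t',T(215,480),(-.126,.056,.006)),('t',T(378,415),(-.126,-.056,.006)),('t',T(248,60),(.126,-.056,.006)),
('s',S(40,292),(-.126,.056,.006)),('s',S(200,313),(-.126,-.056,.006)),('s',S(328,110),(.126,-.056,.006))]
q,r=fit(c,[.5,.3,.3]); print("cradle",q);print(r)
for e in ([(55,168),(262,98)],[(82,257),(292,187)],[(114,345),(325,272)]):
    P=ray('t',[T(*e[0]),T(*e[1])],.036); print("roller",P.mean(0),np.linalg.norm(P[0]-P[1]), np.arctan2(*( (P[0]-P[1])[[1,0]])))
for x in (-.09,-.03,.03,.09): print(x,place(q,(x,0,.036)))
print("plunger",ray('t',[350.5,258.3],.05),ray('s',[341.5,281],.05))
E
```

```text
mag [ 0.4919  0.1677 -0.0726]
[[ 0.6374 -0.4118]
 [ 0.7625 -0.6697]
 [ 0.1479  0.1796]
 [ 0.4463 -0.3936]
 [ 0.3467 -0.301 ]
 [ 0.3577 -0.7894]
 [-0.2342 -0.7493]
 [-1.3517  0.4737]
 [-0.5089 -0.4281]
 [-0.8607  0.3202]
 [-0.2582 -0.2006]
 [-0.0453  1.9491]
 [-0.46   -0.1177]]
cradle [0.4747 0.4033 0.393 ]
[[-0.156  -0.5054]
 [-0.048  -0.1441]
 [ 0.0621 -0.7481]
 [-0.8499  0.6651]
 [ 0.443   0.5418]
 [-0.2079  0.4262]]
roller [0.556  0.4471 0.036 ] 0.1390952814414231 1.929344108367695
roller [0.499  0.4254 0.036 ] 0.1403436736218121 1.9230348545599074
roller [0.4441 0.4015 0.036 ] 0.14097499913510556 1.93280901613743
-0.09 [[0.3915 0.3688 0.036 ]]
-0.03 [[0.4469 0.3918 0.036 ]]
0.03 [[0.5024 0.4147 0.036 ]]
0.09 [[0.5578 0.4377 0.036 ]]
plunger [[ 0.4134 -0.2852  0.05  ]] [[ 0.4129 -0.2897  0.05  ]]
```

```bash
cat > g.py <<'E'
# usage: g.py x y z phi_deg -> needed turn, and shift in tool axes (current axes)
import sys,numpy as np
from workcell import env
from scipy.spatial.transform import Rotation as Ro
s=env.get_state(); w=s['orientation']; R=Ro.from_quat([*w[1:],w[0]]).as_matrix()
phi=np.degrees(np.arctan2(R[1,1],R[0,1]))
print('t %.2f'%s['clock'],'tcp',np.round(s['tcp_pos']*1e3,1),'phi %.2f'%phi,'F',np.round(s['wrist_force'],1),'gap %.1f grip %.1f'%(s['finger_gap']*1e3,s['grip_force']),'q6 %.2f'%s['joint_pos'][5])
a=[float(v) for v in sys.argv[1:]]
if len(a)>=3:
    print('shift mm (cur axes)',np.round(R.T@(np.array(a[:3])-s['tcp_pos'])*1e3,1))
if len(a)==4:
    d=(a[3]-phi+90)%180-90; print('turn',round(-d,2)); c=np.radians(a[3] if abs((a[3]-phi+180)%360-180)<90.1 else a[3]+180)
    R2=np.array([[-np.sin(c),np.cos(c),0],[np.cos(c),np.sin(c),0],[0,0,-1]]).T
    print('shift after turn',np.round(R2.T@(np.array(a[:3])-s['tcp_pos'])*1e3,1))
E
python3 -m jog '[[-1,0,0,0,7],[-1,0,0,0,7],[-1,0,0,0,7],[-1,0,0,0,7],[-1,0,0,0,7]]' 40
python3 -m jog '[[-1,0,0,0,7],[-1,0,0,0,7],[-1,0,0,0,7],[-1,0,0,0,7],[-1,0,0,0,6.8]]'
python3 g.py .379 .176 .2 -4.16
```

```text
clock: 0.52
tcp_pos: [0.2374, 0.5234, 0.2418]
orientation: [-0.0, 0.498, 0.867, -0.001]
wrist_force: [0.3, 0.1, 0.1]
finger_gap: 0.0854
grip_force: 0.0
clock: 0.93
tcp_pos: [0.2374, 0.5234, 0.2417]
orientation: [0.0, 0.735, 0.679, -0.001]
wrist_force: [0.7, -0.5, -0.5]
finger_gap: 0.0853
grip_force: 0.0
t 0.93 tcp [237.4 523.4 241.7] phi -4.54 F [ 0.7 -0.5 -0.5] gap 85.3 grip 0.0 q6 2.66
shift mm (cur axes) [-335.1  168.7   42. ]
turn -0.38
shift after turn [-336.2  166.5   41.7]
```

```bash
python3 -m jog '[[-1,0,0,0,-0.4],[-1,-0.028,0.014,0,0],[-1,-0.028,0.014,0,0],[-1,-0.028,0.014,0,0],[-1,-0.028,0.014,0,0]]' >/dev/null
python3 -m jog '[[-1,-0.028,0.014,0.01,0],[-1,-0.028,0.014,0.01,0],[-1,-0.028,0.014,0.01,0],[-1,-0.028,0.014,0.01,0],[-1,-0.028,0.014,0,0]]' >/dev/null
python3 -m jog '[[-1,-0.028,0.014,0,0],[-1,-0.028,0.014,0,0],[-1,-0.028,0.014,0,0],[-1,0,0,0,0],[-1,0,0,0,0]]'
python3 g.py .379 .176 .115 -4.16
python3 - <<'E'
from workcell import env
import cv2
for n,s in (("scene",(slice(165,275),slice(120,290))),("top",(slice(190,285),slice(135,265)))):
    c=env.read_camera(n); cv2.imwrite(f"pics/{n}1.png",cv2.resize(c["img"][s][:,:,::-1],None,fx=4.5,fy=4.5,interpolation=cv2.INTER_CUBIC))
E
```

```text
clock: 2.18
tcp_pos: [0.3834, 0.1759, 0.2022]
orientation: [-0.0, 0.73, 0.683, -0.0]
wrist_force: [-0.7, 0.8, -0.4]
finger_gap: 0.0851
grip_force: 0.0
t 2.18 tcp [383.4 175.9 202.2] phi -3.84 F [-0.7  0.8 -0.4] gap 85.1 grip 0.0 q6 1.88
shift mm (cur axes) [-0.2 -4.3 87.2]
turn 0.32
shift after turn [-0.3 -4.4 87.2]
```

View pics/scene1.png

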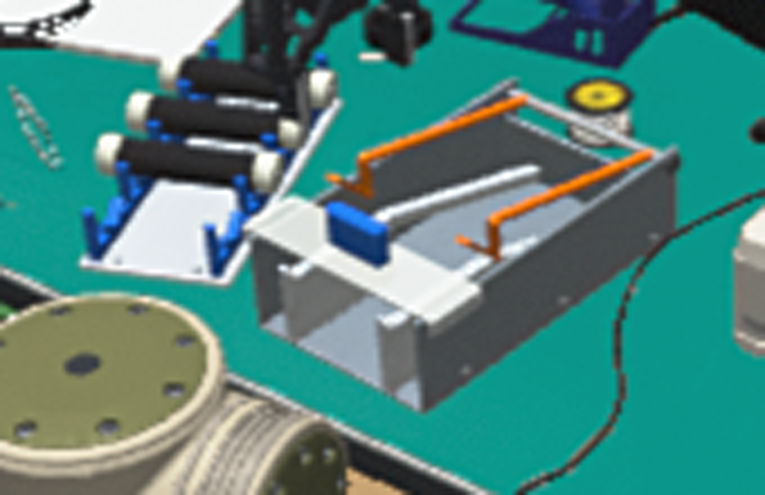

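The gripper stands above the handle, with finger ends near crop pixels (285,85) and (400,55) and the handle at (357,232), which is consistent. I'll descend and grip.

```bash
python3 -m jog '[[-1,0,-0.0044,0.02,0.3],[-1,0,0,0.025,0],[-1,0,0,0.025,0],[-1,0,0,0.02,0],[-1,0,0,0.01,0]]' >/dev/null
python3 -m jog '[[-1,0,0,0.006,0],[-1,0,0,0,0],[-1,0,0,0,0]]'  >/dev/null
python3 g.py .379 .176 .096 -4.16
python3 -m jog '[[1,0,0,0,0],[1,0,0,0,0],[1,0,0,0,0],[1,0,0,0,0],[1,0,0,0,0]]' 40
python3 -m jog '[[1,0,0,0,0],[1,0,0,0,0],[1,0,0,0,0]]' >/dev/null
python3 g.py .379 .176 .096 -4.16
```

```text
t 2.95 tcp [378.4 178.3  96.5] phi -3.97 F [-0.7  0.7  0.6] gap 85.5 grip 0.0 q6 1.89
shift mm (cur axes) [-2.3  0.8  0.5]
turn 0.19
shift after turn [-2.3  0.8  0.5]
clock: 3.37
tcp_pos: [0.3788, 0.1776, 0.0967]
orientation: [0.0, 0.732, 0.681, 0.0]
wrist_force: [-0.9, 0.1, -0.7]
finger_gap: 0.0256
grip_force: 0.0
t 3.62 tcp [378.8 177.6  96.6] phi -4.10 F [-0.8 -0.3  3.6] gap 13.3 grip 40.9 q6 1.89
shift mm (cur axes) [-1.6  0.3  0.6]
turn 0.06
shift after turn [-1.6  0.3  0.6]
```

```bash
python3 -m jog '[[1,0,0,-0.01,0],[1,0,0,-0.015,0],[1,0,0,-0.02,0],[1,0,0,-0.025,0],[1,0,0,-0.025,0]]' 60
python3 -m jog '[[1,-0.02,0.002,-0.015,0],[1,-0.025,0.002,0,0],[1,-0.025,0.002,0,0],[1,-0.025,0.002,0,0],[1,-0.025,0.002,0,0]]' >/dev/null
python3 -m jog '[[1,-0.025,0.002,0,0],[1,-0.025,0.002,0,0],[1,-0.025,0.002,0,0],[1,-0.025,0.002,0,0],[1,-0.025,0.002,0,0]]' >/dev/null
python3 -m jog '[[1,-0.025,0.002,0,0],[1,-0.01,0.0,0,0],[1,0,0,0,0],[1,0,0,0,0]]' >/dev/null
python3 g.py .42 -.1 .0306 -4.1
python3 - <<'E'
from workcell import env
import cv2
c=env.read_camera("scene"); cv2.imwrite(f"pics/scene2.png",c["img"][:,:,::-1])
E
```

```text
clock: 4.03
tcp_pos: [0.3776, 0.1773, 0.1915]
orientation: [-0.001, 0.732, 0.681, -0.001]
wrist_force: [0.8, -0.4, -1.2]
finger_gap: 0.0131
grip_force: 59.8
t 5.20 tcp [ 380.  -103.1  205.9] phi -4.19 F [-0.2  0.1 -1.3] gap 13.0 grip 59.9 q6 1.17
shift mm (cur axes) [  5.8  39.8 175.3]
turn -0.09
shift after turn [  5.9  39.7 175.3]
```

View pics/scene2.png

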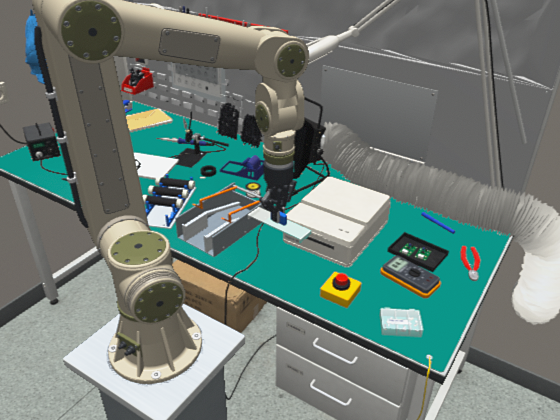

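The cover is held at about (285,222), with its plate hanging level. Next I check the printer's front face before lowering.

Run:
```python
from h import *
print(ray('s',[[284,232],[357,270],[321,295]],0).round(3)); print(ray('t',[[284,231],[346,231]],0.08).round(3))
```

```text
[[ 0.57  -0.006  0.   ]
 [ 0.532 -0.282  0.   ]
 [ 0.383 -0.247  0.   ]]
[[ 0.509 -0.029  0.08 ]
 [ 0.514 -0.263  0.08 ]]
```

```bash
python3 -m jog '[[1,0.006,0.02,0.02,0],[1,0,0,0.03,0],[1,0,0,0.03,0],[1,0,0,0.03,0],[1,0,0,0.03,0]]' >/dev/null
python3 -m jog '[[1,0,0,0.02,0],[1,0,0,0.008,0],[1,0,0,0.004,0],[1,0,0,0.002,0],[1,0,0,0,0]]' >/dev/null
python3 g.py .4 -.1 .0306 -4.1
```

```text
t 6.08 tcp [401.6 -98.6  33. ] phi -4.05 F [ 0.4 -0.7 -1.2] gap 13.0 grip 59.9 q6 1.21
shift mm (cur axes) [-1.6 -1.5  2.4]
turn 0.05
shift after turn [-1.6 -1.5  2.4]
```

```bash
python3 -m jog '[[1,0,0,0.001,0],[1,0,0,0.001,0],[1,0,0,0.001,0],[1,0,0,0,0]]' >/dev/null
python3 g.py
python3 -m jog '[[0.5,0,0,0,0],[0.2,0,0,0,0],[0,0,0,0,0],[-0.3,0,0,0,0],[-0.3,0,0,0,0]]'
python3 -m jog '[[-0.3,0,0,-0.02,0],[-0.3,0,0,-0.03,0],[-0.1,0,0,-0.04,0],[-0.1,0,0,-0.04,0],[-0.1,0,0,-0.04,0]]' >/dev/null
python3 g.py .444 .3965 .13 21.5
```

```text
t 6.42 tcp [401.9 -99.1  30.7] phi -4.10 F [-1.1  1.6  8.2] gap 12.9 grip 61.2 q6 1.21
clock: 6.83
tcp_pos: [0.4008, -0.0987, 0.0293]
orientation: [-0.0, 0.732, 0.681, 0.0]
wrist_force: [-0.5, -1.2, -0.0]
finger_gap: 0.0556
grip_force: 0.0
t 7.25 tcp [400.1 -98.4 200.9] phi -4.10 F [ 0.9 -1.   0.3] gap 47.1 grip 0.0 q6 1.21
shift mm (cur axes) [496.7   8.4  71.1]
turn -25.6
shift after turn [444.4 222.2  70.9]
```

Run:
```python
from h import *
S=lambda u,v:full('s',(u,v),5,(130,165)); T=lambda u,v:full('t',(u,v),6,(135,195))
q=[.4747,.4033,.393]
# scene: black rubber section ends are symmetric about the middle; compare band outer edges
for (a,b),(c,d) in ((((142,80),(310,100)),((55,168),(262,98))),(((104,124),(275,145)),((82,257),(292,187))),(((72,170),(247,190)),((114,345),(325,272)))):
    P=ray('s',[S(*a),S(*b)],.036);Q=ray('t',[T(*c),T(*d)],.036)
    for X in (P,Q):
        m=X.mean(0)-[q[0],q[1],.036]; cs,sn=np.cos(q[2]),np.sin(q[2])
        print(X.mean(0).round(4),np.linalg.norm(X[0]-X[1]).round(4),'local',np.round([cs*m[0]+sn*m[1],-sn*m[0]+cs*m[1]],4))
```

```text
[0.5595 0.4437 0.036 ] 0.1239 local [0.0938 0.0049]
[0.556  0.4471 0.036 ] 0.1391 local [0.0919 0.0093]
[0.5019 0.4243 0.036 ] 0.1231 local [0.0331 0.009 ]
[0.499  0.4254 0.036 ] 0.1403 local [0.0309 0.0111]
[0.4487 0.4014 0.036 ] 0.122 local [-0.0247  0.0082]
[0.4441 0.4015 0.036 ] 0.141 local [-0.029   0.0101]
```

```bash
python3 -m jog '[[-0.1,0.025,0,0,0],[-0.1,0.035,0,0,0],[-0.1,0.035,0,0,0],[-0.1,0.035,0,0,0],[-0.1,0.035,0,0,0]]' >/dev/null
python3 -m jog '[[-0.1,0.035,0,0,0],[-0.1,0.035,0,0,0],[-0.1,0.035,0,0,0],[-0.1,0.035,0.002,0,0],[-0.1,0.035,0.002,0,0]]' >/dev/null
python3 -m jog '[[-0.1,0.035,0.002,0,0],[-0.1,0.035,0.002,0,0],[-0.1,0.035,0.002,0.02,0],[-0.1,0.035,0.002,0.02,0],[-0.1,0.02,0,0.02,0]]' >/dev/null
python3 -m jog '[[-0.1,0,0,0,-7],[-0.1,0,0,0,-7],[-0.1,0,0,0,-7],[-0.1,0,0,0,-5.6],[-0.1,0,0,0,0]]' >/dev/null
python3 g.py .4457 .4 .028 22.5
```

```text
t 8.92 tcp [448.3 399.2 138.7] phi 22.65 F [0.2 0.1 0.4] gap 47.1 grip 0.0 q6 1.77
shift mm (cur axes) [  1.8  -2.  110.7]
turn 0.15
shift after turn [  1.8  -2.1 110.7]
```

```bash
python3 -m jog '[[-0.1,0.0018,-0.002,0.02,0],[-0.1,0,0,0.02,0],[-0.1,0,0,0,0],[-0.1,0,0,0,0]]' >/dev/null
python3 g.py .4457 .4 .028 22.5
cat > pic.py <<'E'
import sys,cv2,numpy as np
from workcell import env
# pic.py out x0 x1 y0 y1 (scene) x0 x1 y0 y1 (top): side-by-side crops
a=list(map(int,sys.argv[2:])); o=[]
for n,b in (("scene",a[:4]),("top",a[4:])):
    if b:
        im=env.read_camera(n)["img"][b[2]:b[3],b[0]:b[1],::-1]; k=390/im.shape[1]; o.append(cv2.resize(im,None,fx=k,fy=k,interpolation=cv2.INTER_CUBIC)); print(n,k)
h=max(i.shape[0] for i in o); o=[cv2.copyMakeBorder(i,0,h-i.shape[0],0,5,0) for i in o]
cv2.imwrite(sys.argv[1],np.hstack(o))
E
python3 pic.py pics/p3.png 120 250 150 260 140 230 200 280
```

```text
t 9.25 tcp [445.  399.3  98.3] phi 22.39 F [0.8 0.1 0.2] gap 47.1 grip 0.0 q6 1.78
shift mm (cur axes) [ 0.4  1.1 70.3]
turn -0.11
shift after turn [ 0.4  0.9 70.3]
scene 3.0
top 4.333333333333333
```

View pics/p3.png

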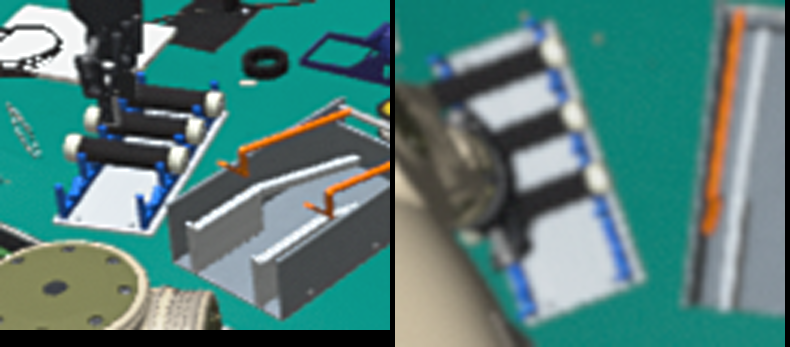

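The rollers are still in their notches, with the nearest at scene crop (125,153), and the fingers straddle it. I descend and grip.

```bash
python3 -m jog '[[-0.1,0.0004,0.001,0.025,0],[-0.1,0,0,0.025,0],[-0.1,0,0,0.015,0],[-0.1,0,0,0.005,0],[-0.1,0,0,0,0]]' >/dev/null
python3 g.py .4457 .4 .028 22.5
python3 -m jog '[[0.1,0,0,0,0],[0.3,0,0,0,0],[1,0,0,0,0],[1,0,0,0,0],[1,0,0,0,0]]' 40 >/dev/null
python3 g.py .4457 .4 .028 22.5
python3 -m jog '[[1,0,0,-0.01,0],[1,0,0,-0.02,0],[1,0,0,-0.03,0],[1,0,0,-0.03,0],[1,0,0,-0.03,0]]' 50 >/dev/null
python3 -m jog '[[1,0,0,-0.02,0],[1,0,0,0,0]]' >/dev/null
python3 g.py .387 .1755 .17 -4.16
```

```text
t 9.77 tcp [446.5 400.6  29. ] phi 22.47 F [ 0.3  1.  -0.3] gap 47.0 grip 0.0 q6 1.78
shift mm (cur axes) [-0.2 -1.   1. ]
turn -0.03
shift after turn [-0.2 -1.   1. ]
t 10.18 tcp [442.5 399.2  30.6] phi 22.54 F [-11.1  -5.9   8.1] gap 29.1 grip 38.8 q6 1.78
shift mm (cur axes) [-0.4  3.3  2.5]
turn 0.04
shift after turn [-0.4  3.2  2.6]
t 10.77 tcp [450.2 403.1 177.1] phi 22.49 F [0.6 0.3 0.3] gap 28.5 grip 49.5 q6 1.78
shift mm (cur axes) [-186.2 -145.5    4.8]
turn 26.65
shift after turn [-231.6  -46.5    7.1]
```

```bash
python3 -m jog '[[1,0,0,0,6.7],[1,0,0,0,6.7],[1,0,0,0,6.7],[1,0,0,0,6.6],[1,0,0,0,0]]' >/dev/null
python3 -m jog '[[1,-0.02,-0.006,0,0],[1,-0.03,-0.006,0,0],[1,-0.03,-0.006,0,0],[1,-0.03,-0.006,0,0],[1,-0.03,-0.006,0,0]]' >/dev/null
python3 -m jog '[[1,-0.03,-0.006,0,0],[1,-0.03,-0.006,0,0],[1,-0.03,-0.005,0,0],[1,0,0,0,0],[1,0,0,0,0]]' >/dev/null
python3 g.py .387 .1755 .085 -4.16
python3 pic.py pics/p4.png 140 270 150 260 190 270 195 285
```

```text
t 12.02 tcp [383.2 173.8 169.9] phi -4.21 F [-0.4  0.2 -1.3] gap 28.6 grip 49.5 q6 1.88
shift mm (cur axes) [ 1.9  3.6 84.9]
turn -0.05
shift after turn [ 1.9  3.7 84.9]
scene 3.0
top 4.875
```

View pics/p4.png

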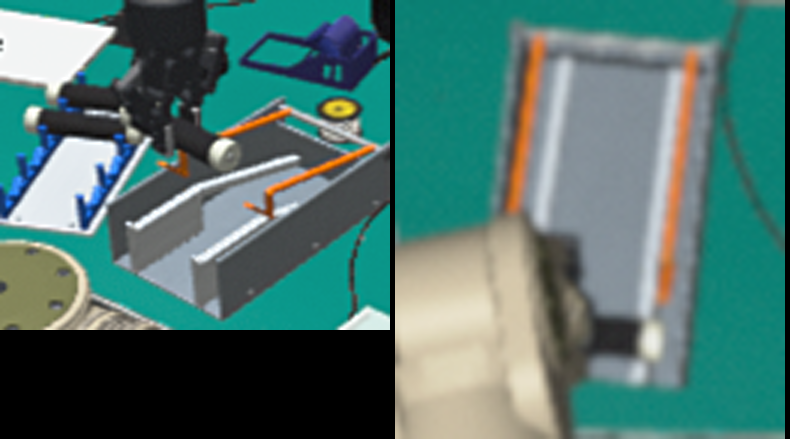

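Run:
```python
from h import *
q=[.4919,.1677,-.0726]
e=place([.3832,.1738,-.0726],(0,-.067,.178))
print('pred',proj('t',e),proj('s',e),'obs t (245.0,264.7) s (216.4,201)'); 
print(ray('t',[244.8,264.7],.178),ray('s',[216.4,201],.178),e)
```

```text
pred [[244.31472272 264.55763518]] [[214.95271333 201.63889579]] obs t (245.0,264.7) s (216.4,201)
[[0.37788715 0.10526692 0.178     ]] [[0.38322303 0.10567391 0.178     ]] [[0.37834007 0.10697649 0.178     ]]
```

```bash
python3 -m jog '[[1,0.003,0.001,0.02,0],[1,0,0,0.025,0],[1,0,0,0.025,0],[1,0,0,0.015,0],[1,0,0,0.008,0]]' >/dev/null
python3 -m jog '[[1,0,0,0.003,0],[1,0,0,0.002,0],[1,0,0,0,0]]' 
python3 g.py .387 .1755 .085 -4.16
```

```text
clock: 12.78
tcp_pos: [0.3849, 0.1783, 0.0717]
orientation: [0.0, 0.732, 0.681, 0.0]
wrist_force: [1.0, 0.6, -0.6]
finger_gap: 0.0285
grip_force: 49.6
t 12.78 tcp [384.9 178.3  71.7] phi -4.14 F [ 1.   0.6 -0.6] gap 28.5 grip 49.6 q6 1.89
shift mm (cur axes) [ -2.6   2.3 -13.3]
turn 0.02
shift after turn [ -2.6   2.3 -13.3]
```

```bash
python3 -m jog '[[1,-0.001,0,0.002,0],[1,0,0,0.001,0],[1,0,0,0.001,0],[1,0,0,0,0]]' | grep -E "tcp|force"
python3 -m jog '[[1,0,0,0.001,0],[1,0,0,0.001,0],[1,0,0,0,0]]' | grep -E "tcp|force"
python3 -m jog '[[1,0,0,0.001,0],[1,0,0,0,0]]' | grep -E "tcp|force"
```

```text
tcp_pos: [0.3847, 0.1769, 0.0677]
wrist_force: [0.8, -0.4, 0.2]
grip_force: 49.7
tcp_pos: [0.3848, 0.1769, 0.0674]
wrist_force: [-5.7, -1.5, 19.0]
grip_force: 51.8
tcp_pos: [0.3848, 0.1769, 0.0673]
wrist_force: [-8.7, -2.7, 29.9]
grip_force: 52.8
```

```bash
python3 -m jog '[[1,0,0,-0.003,0],[1,0,0.008,0,0],[1,0,0.01,0,0],[1,0,0.01,0,0],[1,0,0,0,0]]' | grep -E "tcp|force"
python3 -m jog '[[1,0,0.008,0,0],[1,0,0.008,0,0],[1,0,0.008,0,0],[1,0,0.008,0,0],[1,0,0,0,0]]' | grep -E "tcp|force"
python3 pic.py pics/p5.png 140 270 150 260 190 270 195 285
```

```text
tcp_pos: [0.4136, 0.1747, 0.0676]
wrist_force: [-3.8, 0.5, 9.5]
grip_force: 50.4
tcp_pos: [0.4413, 0.1724, 0.0675]
wrist_force: [-10.0, 0.7, 16.5]
grip_force: 51.3
scene 3.0
top 4.875
```

View pics/p5.png

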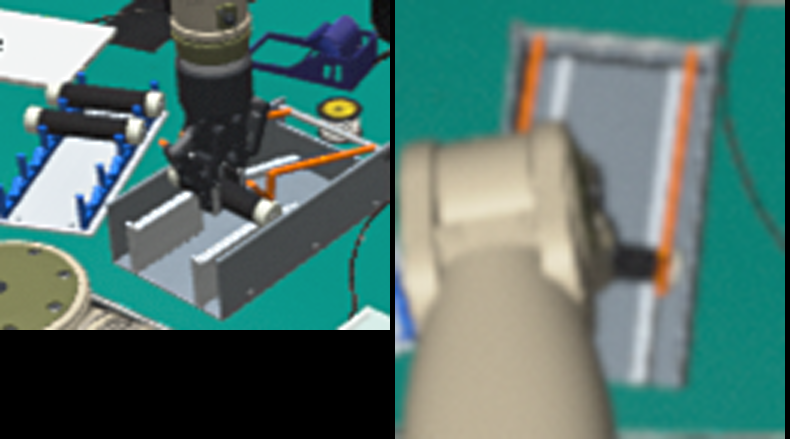

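The roller sits under the right gate arm at scene crop (265,205), and the arm has lifted off. I push on, ease the grip, and nudge it past the gate.

```bash
python3 -m jog '[[1,0,0.006,0,0],[1,0,0.004,0,0],[0.3,0,0,0,0],[-0.1,0,0,0,0],[-0.1,0,0,0,0]]' | grep -E "tcp|force|gap"
python3 -m jog '[[-0.1,0,0.005,0,0],[-0.1,0,0.006,0,0],[-0.1,0,0.006,0,0],[-0.1,0,0.006,0,0],[-0.1,0,0.006,0,0]]' | grep -E "tcp|force|gap"
python3 -m jog '[[-0.1,0,0.003,0,0],[-0.1,0,0,0,0],[-0.1,0,0,-0.01,0],[-0.1,0,0,-0.02,0],[-0.1,0,0,-0.03,0]]' | grep -E "tcp|force|gap"
python3 -m jog '[[-0.1,0,0,-0.03,0],[-0.1,0,0,-0.02,0],[-0.1,0,0,0,0]]' | grep -E "tcp|force|gap"
python3 pic.py pics/p6.png 140 270 150 260 190 270 195 285
python3 g.py .5 .41 .17 22.5
```

```text
tcp_pos: [0.4547, 0.1715, 0.0669]
wrist_force: [-0.1, -0.8, 0.0]
finger_gap: 0.047
grip_force: 0.0
tcp_pos: [0.4839, 0.1695, 0.0673]
wrist_force: [-0.3, -0.8, -0.8]
finger_gap: 0.047
grip_force: 0.1
tcp_pos: [0.4832, 0.1689, 0.1261]
wrist_force: [0.1, -0.1, -0.4]
finger_gap: 0.047
grip_force: 0.0
tcp_pos: [0.488, 0.1699, 0.1827]
wrist_force: [0.5, 0.3, -0.4]
finger_gap: 0.0468
grip_force: 0.0
scene 3.0
top 4.875
t 16.07 tcp [486.1 169.5 178.6] phi -4.18 F [-0.1  0.9  0. ] gap 47.0 grip 0.0 q6 1.82
shift mm (cur axes) [240.9  -3.7   8.8]
turn -26.68
shift after turn [216.9 104.9   8.6]
```

View pics/p6.png

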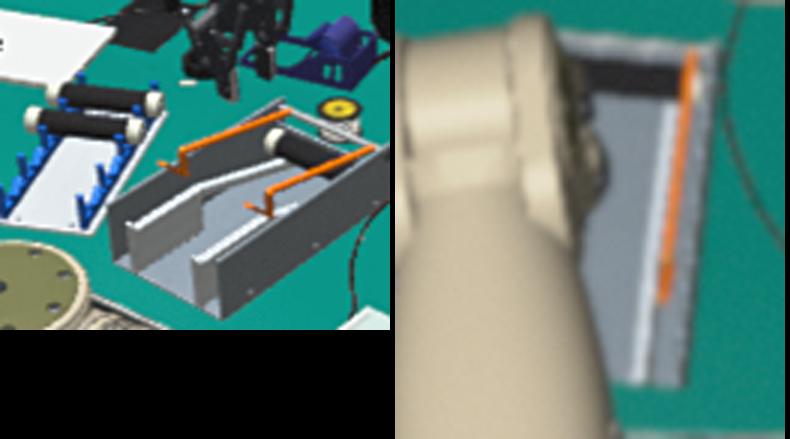

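Roller 1 rests at the end stop (scene crop 300,150) and both gate arms are back down. The middle roller is next, still at (85,122).

```bash
python3 -m jog '[[-0.1,0,0,0,-6.7],[-0.1,0,0,0,-6.7],[-0.1,0,0,0,-6.7],[-0.1,0,0,0,-6.6],[-0.1,0.02,0.01,0,0]]' >/dev/null
python3 -m jog '[[-0.1,0.03,0.014,0,0],[-0.1,0.03,0.014,0,0],[-0.1,0.03,0.014,0,0],[-0.1,0.03,0.014,0,0],[-0.1,0.03,0.014,0,0]]' >/dev/null
python3 -m jog '[[-0.1,0.03,0.014,0,0],[-0.1,0.028,0.012,0,0],[-0.1,0,0,0.035,0],[-0.1,0,0,0.035,0],[-0.1,0,0,0,0]]' >/dev/null
python3 -m jog '[[-0.1,0,0,0,0]]' >/dev/null
python3 g.py .4965 .421 .028 22.5
```

```text
t 17.40 tcp [493.6 418.9 103.9] phi 22.52 F [-0.6 -0.2  0.5] gap 46.8 grip 0.0 q6 1.76
shift mm (cur axes) [ 1.   4.1 75.9]
turn 0.02
shift after turn [ 0.9  3.5 75.9]
```

```bash
python3 -m jog '[[-0.1,0.001,0.003,0.025,0],[-0.1,0,0,0.025,0],[-0.1,0,0,0.018,0],[-0.1,0,0,0.006,0],[-0.1,0,0,0,0]]' |grep -E "tcp|force"
python3 -m jog '[[0.1,0,0,0,0],[0.3,0,0,0,0],[1,0,0,0,0],[1,0,0,0,0],[1,0,0,0,0]]' 50 >/dev/null
python3 g.py .4965 .421 .028 22.5
python3 -m jog '[[1,0,0,-0.01,0],[1,0,0,-0.02,0],[1,0,0,-0.03,0],[1,0,0,-0.03,0],[1,0,0,-0.03,0]]' >/dev/null
python3 -m jog '[[1,0,0,-0.025,6.7],[1,0,0,0,6.7],[1,0,0,0,6.7],[1,0,0,0,6.6],[1,0,0,0,0]]' >/dev/null
python3 g.py .386 .177 .17 -4.16
```

```text
tcp_pos: [0.4987, 0.4219, 0.0333]
wrist_force: [-0.2, -0.3, -0.4]
grip_force: 0.0
t 18.23 tcp [498.  422.2  35.7] phi 22.52 F [-6.4 -2.8  5.1] gap 28.5 grip 48.9 q6 1.76
shift mm (cur axes) [-0.6 -1.8  7.7]
turn 0.02
shift after turn [-0.6 -1.8  7.7]
t 19.07 tcp [499.9 423.1 181.1] phi -4.36 F [-0.8  0.2 -0.2] gap 28.2 grip 49.6 q6 2.23
shift mm (cur axes) [-254.1  -94.9   10.1]
turn -0.2
shift after turn [-253.7  -95.7   11.1]
```

```bash
python3 -m jog '[[1,-0.015,-0.005,0,-0.2],[1,-0.028,-0.011,0,0],[1,-0.028,-0.011,0,0],[1,-0.028,-0.011,0,0],[1,-0.028,-0.011,0,0]]' >/dev/null
python3 -m jog '[[1,-0.028,-0.011,0,0],[1,-0.028,-0.011,0,0],[1,-0.028,-0.011,0,0],[1,-0.028,-0.011,0,0],[1,-0.015,-0.003,0,0]]' >/dev/null
python3 -m jog '[[1,0,0,0.02,0],[1,0,0,0.02,0],[1,0,0,0.015,0],[1,0,0,0,0]]' >/dev/null
python3 g.py .386 .177 .0735 -4.16
python3 - <<'E'
from workcell import env
import cv2
for n,(a,b,c,d) in (("scene",(140,270,150,260)),("top",(190,270,195,285))):
    im=env.read_camera(n)["img"]; cv2.imwrite(f"pics/{n}7.png",im[:,:,::-1])
    w=(im.min(2)>185)&(im.max(2).astype(int)-im.min(2)<45); w[:]=w
    m=w[c:d,a:b].astype('uint8'); N,L,st,ce=cv2.connectedComponentsWithStats(m)
    print(n,[(int(s[4]),(ce[i]+[a,c]).round(1).tolist()) for i,s in enumerate(st) if i and 4<s[4]<400])
from h import *
s=env.get_state()['tcp_pos']
for sg in (1,-1):
    e=place([s[0],s[1],-.0726],(0,sg*.061,s[2]+.003)); print('pred',proj('t',e),proj('s',e))
E
```

```text
t 20.23 tcp [384.2 175.4 122.1] phi -3.85 F [-0.6 -0.  -0.7] gap 28.5 grip 49.6 q6 1.88
shift mm (cur axes) [ 1.8  1.7 48.6]
turn 0.31
shift after turn [ 1.7  1.6 48.6]
scene [(24, [250.1, 192.0]), (16, [230.8, 194.8]), (35, [224.0, 206.2]), (19, [179.2, 211.2]), (24, [214.1, 213.3]), (46, [192.2, 220.3]), (13, [234.5, 219.4]), (74, [216.5, 229.1]), (6, [164.8, 238.2]), (24, [163.3, 251.6]), (9, [181.0, 252.8]), (81, [262.3, 256.7])]
top [(42, [221.3, 226.4]), (80, [243.6, 237.0]), (113, [202.5, 259.2]), (17, [243.1, 264.2]), (30, [218.2, 270.9]), (6, [239.5, 270.5]), (12, [190.4, 277.0])]
pred [[209.636246   260.59713047]] [[184.63586589 200.74476679]]
pred [[243.26211093 263.88263586]] [[214.41721251 214.98717844]]
```

The roller's right band is at top (243.1,264.2), against a prediction of (243.3,263.9), so it's centred. I lower it, push and release.

```bash
python3 -m jog '[[1,0.001,0.001,0.02,0.3],[1,0,0,0.015,0],[1,0,0,0.008,0],[1,0,0,0.003,0],[1,0,0,0,0]]' | grep -E "tcp|force"
python3 -m jog '[[1,0,0,0.002,0],[1,0,0,0.001,0],[1,0,0,0,0]]' | grep -E "tcp|force"
```

```text
tcp_pos: [0.3867, 0.177, 0.0777]
wrist_force: [-0.8, 0.3, -1.4]
grip_force: 49.6
tcp_pos: [0.387, 0.177, 0.0748]
wrist_force: [-0.7, 0.1, -0.8]
grip_force: 49.6
```

```bash
python3 -m jog '[[1,0,0,0.001,0],[1,0,0,0.001,0],[1,0,0,0,0]]' | grep -E "tcp|force"
python3 -m jog '[[1,0,0,0.001,0],[1,0,0,0,0]]' | grep -E "tcp|force"
```

```text
tcp_pos: [0.3869, 0.1769, 0.0727]
wrist_force: [0.1, -0.8, 1.3]
grip_force: 50.2
tcp_pos: [0.3869, 0.177, 0.0726]
wrist_force: [-2.9, -1.2, 12.8]
grip_force: 51.2
```

```bash
python3 -m jog '[[1,0,0,-0.001,0],[1,0,0.01,0,0],[1,0,0.01,0,0],[1,0,0.01,0,0],[1,0,0.008,0,0]]' | grep -E "tcp|force"
python3 -m jog '[[1,0,0.008,0,0],[1,0,0.008,0,0],[1,0,0.008,0,0],[1,0,0.006,0,0],[1,0,0,0,0]]' | grep -E "tcp|force"
python3 -m jog '[[0.3,0,0,0,0],[-0.1,0,0,0,0],[-0.1,0,0,0.004,0],[-0.1,0,0,0,0]]' | grep -E "tcp|force|gap"
python3 -m jog '[[-0.1,0,0.005,0,0],[-0.1,0,0.006,0,0],[-0.1,0,0.006,0,0],[-0.1,0,0.006,0,0],[-0.1,0,0.006,0,0]]' | grep -E "tcp|force|gap"
python3 -m jog '[[-0.1,0,0.003,0,0],[-0.1,0,0,0,0],[-0.1,0,0,-0.01,0],[-0.1,0,0,-0.02,0],[-0.1,0,0,-0.03,0]]' | grep -E "tcp|force|gap"
python3 -m jog '[[-0.1,0,0,-0.03,0],[-0.1,0,0,-0.02,0],[-0.1,0,0,0,0]]' | grep -E "tcp|force|gap"
python3 pic.py pics/p8.png 140 270 150 260 130 270 195 285
python3 g.py .552 .4432 .1 22.5
```

```text
tcp_pos: [0.4213, 0.1742, 0.0725]
wrist_force: [-15.5, 0.9, 20.3]
grip_force: 51.6
tcp_pos: [0.4556, 0.1718, 0.0724]
wrist_force: [1.1, 0.5, -2.1]
grip_force: 49.6
tcp_pos: [0.4539, 0.1717, 0.0676]
wrist_force: [1.5, -0.3, -0.1]
finger_gap: 0.0465
grip_force: 0.3
tcp_pos: [0.4843, 0.1695, 0.0684]
wrist_force: [-0.9, -0.5, -0.2]
finger_gap: 0.0469
grip_force: 0.1
tcp_pos: [0.4836, 0.1689, 0.1271]
wrist_force: [0.3, -0.1, 0.3]
finger_gap: 0.0465
grip_force: 0.0
tcp_pos: [0.4884, 0.17, 0.1837]
wrist_force: [1.0, 0.1, -1.0]
finger_gap: 0.0467
grip_force: 0.0
scene 3.0
top 2.7857142857142856
t 23.77 tcp [486.4 169.5 179.6] phi -4.29 F [-0.5 -0.1 -0.3] gap 47.3 grip 0.0 q6 1.82
shift mm (cur axes) [277.7  44.8  79.9]
turn -26.79
shift after turn [227.7 165.3  79.6]
```

View pics/p8.png

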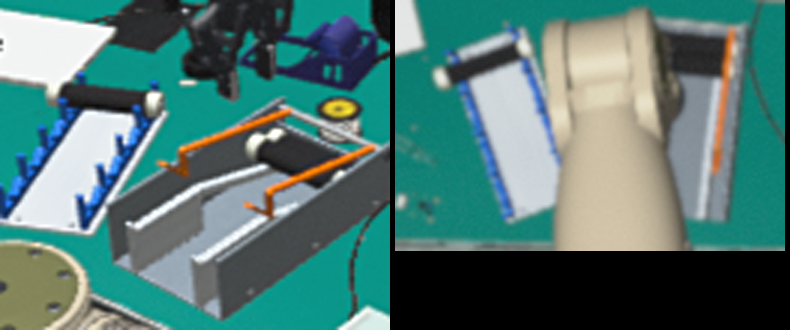

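Two rollers are now in the lane (scene crop 255–330, 130–185) with the gate shut. The last one is unmoved in its notch at (105,97).

```bash
python3 -m jog '[[-0.1,0,0,0,-6.7],[-0.1,0,0,0,-6.7],[-0.1,0,0,0,-6.7],[-0.1,0,0,0,-6.7],[-0.1,0.018,0.014,0,0]]' >/dev/null
python3 -m jog '[[-0.1,0.026,0.019,0,0],[-0.1,0.026,0.019,0,0],[-0.1,0.026,0.019,0,0],[-0.1,0.026,0.019,0,0],[-0.1,0.026,0.019,0,0]]' >/dev/null
python3 -m jog '[[-0.1,0.026,0.019,0,0],[-0.1,0.026,0.019,0,0],[-0.1,0.026,0.019,0.025,0],[-0.1,0,0,0.035,0],[-0.1,0,0,0,0]]' >/dev/null
python3 -m jog '[[-0.1,0,0,0,0],[-0.1,0,0,0,0]]' >/dev/null
python3 g.py .553 .442 .028 22.5
```

```text
t 25.18 tcp [552.6 440.9 118.4] phi 22.48 F [0.6 0.3 1.3] gap 46.7 grip 0.0 q6 1.74
shift mm (cur axes) [ 0.9  1.  90.4]
turn -0.02
shift after turn [ 0.9  0.8 90.4]
```

```bash
python3 -m jog '[[-0.1,0,0,0.025,0],[-0.1,0,0,0.03,0],[-0.1,0,0,0.022,0],[-0.1,0,0,0.008,0],[-0.1,0,0,0.003,0]]' |grep -E "tcp|force"
python3 -m jog '[[-0.1,0,0,0,0],[0.1,0,0,0,0],[0.3,0,0,0,0],[1,0,0,0,0],[1,0,0,0,0]]' 50 >/dev/null
python3 -m jog '[[1,0,0,0,0]]' >/dev/null
python3 g.py .553 .442 .028 22.5
python3 -m jog '[[1,0,0,-0.01,0],[1,0,0,-0.02,0],[1,0,0,-0.03,0],[1,0,0,-0.03,0],[1,0,0,-0.03,0]]' >/dev/null
python3 -m jog '[[1,0,0,-0.025,6.7],[1,0,0,0,6.7],[1,0,0,0,6.7],[1,0,0,0,6.6],[1,0,0,0,0]]' >/dev/null
python3 g.py .386 .177 .17 -4.16
```

```text
tcp_pos: [0.5531, 0.4407, 0.0306]
wrist_force: [0.2, 1.0, 0.1]
grip_force: 0.0
t 26.10 tcp [554.4 442.3  33.1] phi 22.50 F [-1.6 -1.7  6.1] gap 28.2 grip 49.1 q6 1.74
shift mm (cur axes) [ 0.2 -1.4  5.1]
turn -0.0
shift after turn [ 0.2 -1.4  5.1]
t 26.93 tcp [553.2 441.9 176.5] phi -4.35 F [ 0.5  0.3 -0.5] gap 28.9 grip 49.4 q6 2.21
shift mm (cur axes) [-276.8 -146.6    6.2]
turn -0.19
shift after turn [-276.3 -147.5    6.5]
```

```bash
python3 -m jog '[[1,-0.011,-0.006,0,-0.2],[1,-0.0265,-0.0142,0,0],[1,-0.0265,-0.0142,0,0],[1,-0.0265,-0.0142,0,0],[1,-0.0265,-0.0142,0,0]]' >/dev/null
python3 -m jog '[[1,-0.0265,-0.0142,0,0],[1,-0.0265,-0.0142,0,0],[1,-0.0265,-0.0142,0,0],[1,-0.0265,-0.0142,0,0],[1,-0.0265,-0.0142,0,0]]' >/dev/null
python3 -m jog '[[1,-0.0265,-0.0142,0.02,0],[1,0,0,0.02,0],[1,0,0,0.015,0],[1,0,0,0,0],[1,0,0,0,0]]' >/dev/null
python3 g.py .386 .177 .0735 -4.16
python3 - <<'E'
from workcell import env
import cv2
for n,(a,b,c,d) in (("scene",(140,270,150,260)),("top",(190,270,195,285))):
    im=env.read_camera(n)["img"]; cv2.imwrite(f"pics/{n}9.png",im[:,:,::-1])
    w=(im.min(2)>185)&(im.max(2).astype(int)-im.min(2)<45)
    m=w[c:d,a:b].astype('uint8'); N,L,st,ce=cv2.connectedComponentsWithStats(m)
    print(n,[(int(s[4]),(ce[i]+[a,c]).round(1).tolist()) for i,s in enumerate(st) if i and 4<s[4]<400])
from h import *
s=env.get_state()['tcp_pos']
for sg in (1,-1):
    e=place([s[0],s[1],-.0726],(0,sg*.061,s[2]+.003)); print('pred',proj('t',e),proj('s',e))
E
```

```text
t 28.18 tcp [385.8 176.6 120.5] phi -3.88 F [ 0.1  0.  -1.4] gap 28.5 grip 49.6 q6 1.88
shift mm (cur axes) [ 0.5  0.2 47. ]
turn 0.28
shift after turn [ 0.4  0.2 47. ]
scene [(19, [252.3, 192.9]), (30, [227.2, 195.7]), (48, [217.6, 209.8]), (20, [179.4, 211.0]), (6, [252.5, 208.0]), (48, [192.6, 220.1]), (14, [234.5, 219.3]), (74, [216.5, 229.1]), (29, [163.8, 248.8]), (10, [181.5, 253.0]), (81, [262.3, 256.7])]
top [(30, [220.8, 230.0]), (67, [243.1, 240.7]), (115, [202.0, 258.8]), (18, [242.4, 263.7]), (30, [218.1, 270.3]), (6, [239.5, 270.5]), (11, [190.5, 276.7])]
pred [[209.47006878 260.22326214]] [[184.74679334 201.18483879]]
pred [[243.03301792 263.50259939]] [[214.47432253 215.41649065]]
```

```bash
python3 -m jog '[[1,-0.0015,0,0.02,0.3],[1,0,0,0.015,0],[1,0,0,0.008,0],[1,0,0,0.003,0],[1,0,0,0,0]]' | grep -E "tcp|force"
python3 -m jog '[[1,0,0,0.0025,0],[1,0,0,0.001,0],[1,0,0,0,0]]' | grep -E "tcp|force"
```

```text
tcp_pos: [0.3862, 0.1754, 0.0743]
wrist_force: [0.7, -0.1, -0.9]
grip_force: 49.6
tcp_pos: [0.3865, 0.1754, 0.0712]
wrist_force: [0.1, -0.1, -1.6]
grip_force: 49.6
```

```bash
python3 -m jog '[[1,0,0,0.001,0],[1,0,0,0.0005,0],[1,0,0,0,0]]' | grep -E "tcp|force"
python3 -m jog '[[1,0,0,0,0],[1,0,0.01,0,0],[1,0,0.01,0,0],[1,0,0.01,0,0],[1,0,0.008,0,0]]' | grep -E "tcp|force"
python3 -m jog '[[1,0,0.008,0,0],[1,0,0.008,0,0],[1,0,0.008,0,0],[1,0,0.006,0,0],[1,0,0,0,0]]' | grep -E "tcp|force"
python3 -m jog '[[0.3,0,0,0,0],[-0.1,0,0,0,0],[-0.1,0,0,0.003,0],[-0.1,0,0,0,0]]' | grep -E "tcp|force|gap"
python3 -m jog '[[-0.1,0,0.005,0,0],[-0.1,0,0.006,0,0],[-0.1,0,0.006,0,0],[-0.1,0,0.006,0,0],[-0.1,0,0.006,0,0]]' | grep -E "tcp|force|gap"
python3 -m jog '[[-0.1,0,0.003,0,0],[-0.1,0,0,0,0],[-0.1,0,0,-0.01,0],[-0.1,0,0,-0.02,0],[-0.1,0,0,-0.03,0]]' | grep -E "tcp|force|gap"
python3 -m jog '[[-0.1,0,0,-0.03,0],[-0.1,0,0,-0.02,0],[-0.1,0,0,0,0]]' | grep -E "tcp|force|gap"
python3 pic.py pics/p10.png 140 270 150 260 130 270 195 285
python3 g.py .413 -.287 .12 -4.1
```

```text
tcp_pos: [0.3866, 0.1753, 0.0701]
wrist_force: [-0.7, 0.3, 4.6]
grip_force: 50.3
tcp_pos: [0.4189, 0.1727, 0.0699]
wrist_force: [-18.0, 0.4, 23.4]
grip_force: 51.9
tcp_pos: [0.4545, 0.1703, 0.0698]
wrist_force: [0.5, -0.1, -1.8]
grip_force: 49.5
tcp_pos: [0.454, 0.1701, 0.0659]
wrist_force: [0.3, -0.2, -0.1]
finger_gap: 0.0469
grip_force: 0.1
tcp_pos: [0.4838, 0.1679, 0.0663]
wrist_force: [1.0, 0.1, -0.4]
finger_gap: 0.0466
grip_force: 0.1
tcp_pos: [0.4831, 0.1673, 0.1251]
wrist_force: [0.4, 0.3, 0.2]
finger_gap: 0.0469
grip_force: 0.0
tcp_pos: [0.4879, 0.1683, 0.1817]
wrist_force: [0.8, -0.2, -0.1]
finger_gap: 0.0472
grip_force: 0.0
scene 3.0
top 2.7857142857142856
t 31.55 tcp [486.  167.9 177.6] phi -4.29 F [ 0.8 -0.9 -0.8] gap 47.3 grip 0.0 q6 1.82
shift mm (cur axes) [-459.1  -38.9   57.2]
turn -0.19
shift after turn [-458.9  -40.2   57.6]
```

View pics/p10.png

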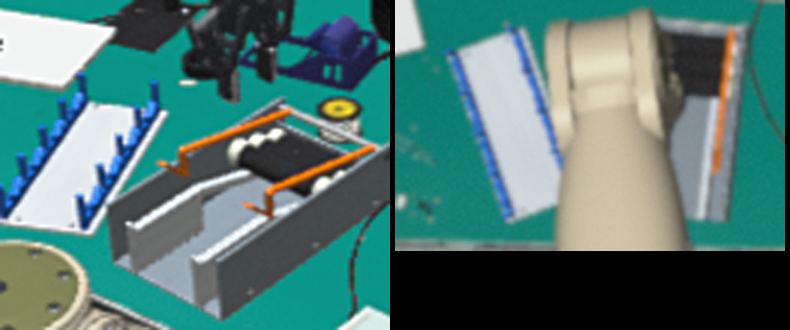

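All three rollers are in the lane (scene crop 230–350, 130–190), the gate is shut and the cradle is empty. Now the plunger.

```bash
python3 -m jog '[[0,0,-0.025,0,0],[0.5,-0.015,-0.025,0,0],[1,-0.03,-0.02,0,0],[1,-0.035,0,0,0],[1,-0.035,0,0,0]]' >/dev/null
python3 -m jog '[[1,-0.035,0,0,0],[1,-0.035,0,0,0],[1,-0.035,0,0,0],[1,-0.035,0,0,0],[1,-0.035,0.005,0,0]]' >/dev/null
python3 -m jog '[[1,-0.035,0.005,0,0],[1,-0.035,0.005,0,0],[1,-0.035,0.005,0,0],[1,-0.035,0.005,0,0],[1,-0.01,0.005,0,0]]' >/dev/null
python3 -m jog '[[1,0,0,0,0],[1,0,0,0,0]]' >/dev/null
python3 - <<'E'
import cv2
from h import *
o=[]
for n,c in (("scene","s"),("top","t")):
    im=cv2.imread(f"pics/{n}9.png").astype(int); m=(im[...,2]>130)&(im[...,1]<60)&(im[...,0]<60)
    N,L,st,ce=cv2.connectedComponentsWithStats(m.astype('uint8'))
    for i in range(1,N):
        if st[i,4]>8 and 300<ce[i,0]<380 and ce[i,1]>240: print(n,st[i],ce[i].round(1)); o.append((c,ce[i]))
for z in (.04,.046,.052,.058): print(z,[ray(c,u,z).round(4)[0,:2].tolist() for c,u in o])
E
python3 g.py .412 -.287 .12 -4.1
```

```text
scene [336 274  12   8  75] [341.4 277.7]
top [350 254   5   7  16] [352.8 256.9]
0.04 [[0.4352, -0.2787], [0.4193, -0.2955]]
0.046 [[0.4289, -0.2815], [0.4191, -0.2944]]
0.052 [[0.4225, -0.2843], [0.4189, -0.2934]]
0.058 [[0.4162, -0.2871], [0.4187, -0.2924]]
t 32.97 tcp [ 412.  -267.3  174.9] phi -4.36 F [0.6 0.8 0.1] gap 0.2 grip 0.0 q6 0.91
shift mm (cur axes) [-19.7   1.7  54.8]
turn -0.26
shift after turn [-19.6   1.4  54.9]
```

Run:
```python
import cv2
from h import *
from scipy.optimize import minimize
for n,c in (("scene","s"),("top","t")):
    im=cv2.imread(f"pics/{n}9.png"); h=cv2.cvtColor(im,cv2.COLOR_BGR2HSV).astype(int)
    for nm,m in (("red",((h[...,0]<10)|(h[...,0]>170))&(h[...,1]>110)&(h[...,2]>60)),("yel",(h[...,0]>=16)&(h[...,0]<35)&(h[...,1]>150))):
        m=m.copy(); m[:240]=0;m[:,:315]=0;m[:,375:]=0;m[310:]=0
        N,L,st,ce=cv2.connectedComponentsWithStats(m.astype('uint8'))
        for i in range(1,N):
            if st[i,4]>8: print(n,nm,st[i],ce[i].round(2))
    print('pred',c,[proj(c,(.412,-.287,z)).round(1).tolist() for z in (.034,.046,.052,.058)])
```

```text
scene red [335 273  13  13 135] [341.27 279.24]
scene yel [321 272  40  36 700] [339.86 291.18]
pred s [[[340.0, 285.3]], [[340.3, 281.9]], [[340.5, 280.3]], [[340.7, 278.6]]]
top red [346 253  10  11  84] [350.54 258.23]
top yel [339 248  22  22 371] [349.4  258.54]
pred t [[[350.3, 258.8]], [[350.8, 258.7]], [[351.1, 258.7]], [[351.3, 258.6]]]
```

```bash
python3 -m jog '[[1,-0.0185,0.003,0.02,-0.3],[1,0,0,0.03,0],[1,0,0,0.025,0],[1,0,0,0.01,0],[1,0,0,0,0]]' | grep -E "tcp|force"
python3 -m jog '[[1,0,0,0.004,0],[1,0,0,0.004,0],[1,0,0,0.002,0],[1,0,0,0,0]]' | grep -E "tcp|force"
python3 -m jog '[[1,0,0,0.003,0],[1,0,0,0.002,0],[1,0,0,0,0]]' | grep -E "tcp|force"
python3 -m jog '[[1,0,0,0.003,0],[1,0,0,0.002,0],[1,0,0,0,0]]' | grep -E "tcp|force"
```

```text
tcp_pos: [0.4125, -0.2833, 0.0886]
wrist_force: [0.6, 0.4, 0.9]
grip_force: 0.0
tcp_pos: [0.415, -0.2868, 0.0819]
wrist_force: [0.2, 0.8, -0.7]
grip_force: 0.0
tcp_pos: [0.4145, -0.2867, 0.0761]
wrist_force: [-0.4, -0.1, 0.6]
grip_force: 0.0
tcp_pos: [0.4148, -0.287, 0.0713]
wrist_force: [-0.1, -0.3, 3.0]
grip_force: 1.5
```

```bash
python3 -m jog '[[1,0,0,0.003,0],[1,0,0,0.002,0],[1,0,0,0,0]]' | grep -E "tcp|wrist"
python3 -m jog '[[1,0,0,0.003,0],[1,0,0,0.002,0],[1,0,0,0,0]]' | grep -E "tcp|wrist"
python3 -m jog '[[1,0,0,0.001,0],[1,0,0,0.001,0],[1,0,0,0,0]]' | grep -E "tcp|wrist"
```

```text
tcp_pos: [0.4148, -0.287, 0.0663]
wrist_force: [-0.0, -0.6, 4.7]
tcp_pos: [0.4149, -0.287, 0.0616]
wrist_force: [-0.6, -0.2, 6.8]
tcp_pos: [0.4149, -0.2871, 0.0609]
wrist_force: [-2.1, 1.0, 16.5]
```

Force jumped with the motion stopped, so the plunger has bottomed. I press slightly more, then release and go back to the cover.

```bash
python3 -m jog '[[1,0,0,0.001,0],[1,0,0,0,0],[1,0,0,0,0]]' | grep -E "tcp|wrist"
python3 -m jog '[[1,0,0,-0.005,0],[1,0,0,-0.01,0],[1,0,0,-0.02,0],[1,0,0,-0.03,0],[1,0,0,-0.03,0]]' | grep -E "tcp|wrist"
python3 -m jog '[[1,0,0,-0.03,0],[0,0.03,0,-0.02,0],[-0.3,0.03,0,0,0],[-0.3,0.03,0,0,0],[-0.3,0.03,0,0,0]]' >/dev/null
python3 -m jog '[[-0.3,0.03,-0.001,0,0],[-0.3,0.02,0,0,0],[-0.3,0,0,0,0],[-0.3,0,0,0,0]]' | grep -E "gap"
python3 g.py .4008 -.0987 .0305 -4.1
python3 - <<'E'
import cv2
from workcell import env
from h import *
for n,c in (("scene","s"),("top","t")):
    im=env.read_camera(n)["img"][:,:,::-1].copy(); cv2.imwrite(f"pics/{n}11.png",im); h=cv2.cvtColor(im,cv2.COLOR_BGR2HSV).astype(int)
    m=(h[...,0]>105)&(h[...,0]<125)&(h[...,1]>150)&(h[...,2]>100); m[:,:240]=0; m[:200]=0;m[:,340:]=0
    N,L,st,ce=cv2.connectedComponentsWithStats(m.astype('uint8'))
    print(n,[(st[i].tolist(),ce[i].round(1).tolist()) for i in range(1,N) if st[i,4]>5],proj(c,(.4015,-.099,.046)),proj(c,(.4015,-.099,.03)))
    m=((h[...,0]<10)|(h[...,0]>170))&(h[...,1]>110)&(h[...,2]>60);m[:240]=0;m[:,:315]=0;m[:,375:]=0;m[310:]=0
    print('red',cv2.connectedComponentsWithStats(m.astype('uint8'))[2][1:])
E
```

```text
tcp_pos: [0.415, -0.2871, 0.0608]
wrist_force: [-5.0, 3.7, 24.0]
tcp_pos: [0.4134, -0.2856, 0.1532]
wrist_force: [1.0, -1.2, -0.3]
finger_gap: 0.0554
t 36.38 tcp [ 425.1 -116.1  203.1] phi -3.86 F [ 0.1 -0.5  0.4] gap 55.4 grip 0.0 q6 1.19
shift mm (cur axes) [ 15.7 -25.3 172.6]
turn 0.24
shift after turn [ 15.6 -25.5 172.6]
scene [([274, 256, 15, 15, 120], [281.0, 262.4])] [[279.7722223  259.22597393]] [[279.7125274  263.57750931]]
red [[335 273  13  13 134]]
top [] [[301.51509813 260.25924627]] [[301.30745888 260.36039103]]
red [[346 253  10  11  84]]
```

The plunger is back out (its red blob is unchanged) and the cover is where I left it. I regrip the handle.

```bash
python3 -m jog '[[-0.3,0.0155,-0.0245,0.02,0.2],[-0.3,0,0,0.03,0],[-0.3,0,0,0.03,0],[-0.3,0,0,0.03,0],[-0.3,0,0,0.03,0]]' >/dev/null
python3 -m jog '[[-0.3,0,0,0.018,0],[-0.3,0,0,0.008,0],[-0.3,0,0,0,0],[-0.3,0,0,0,0]]' >/dev/null
python3 g.py .4015 -.099 .0307 -4.1
```

```text
t 37.23 tcp [ 402.2 -100.6   37.5] phi -4.27 F [-0.6 -0.1 -0.3] gap 55.5 grip 0.0 q6 1.21
shift mm (cur axes) [ 1.6 -0.9  6.8]
turn -0.17
shift after turn [ 1.6 -0.9  6.8]
```

```bash
python3 -m jog '[[-0.3,0.0015,-0.0008,0.004,-0.2],[-0.3,0,0,0.002,0],[-0.3,0,0,0,0],[-0.3,0,0,0,0]]' | grep -E "tcp|wrist"
python3 -m jog '[[0.3,0,0,0,0],[0.6,0,0,0,0],[1,0,0,0,0],[1,0,0,0,0],[1,0,0,0,0]]' 60 >/dev/null
python3 -m jog '[[1,0,0,0,0],[1,0,0,0,0]]' >/dev/null
python3 g.py .4015 -.099 .0307 -4.1
python3 -m jog '[[1,0,0,-0.01,0],[1,0,0,-0.03,0],[1,0,0,-0.035,0],[1,0,0,-0.035,0],[1,0,0,-0.035,0]]' >/dev/null
python3 -m jog '[[1,0.01,-0.002,-0.03,0],[1,0.025,-0.002,0,0],[1,0.025,-0.002,0,0],[1,0.025,-0.002,0,0],[1,0.025,-0.002,0,0]]' >/dev/null
python3 -m jog '[[1,0.025,-0.002,0,0],[1,0.025,-0.002,0,0],[1,0.025,-0.002,0,0],[1,0.025,-0.002,0,0],[1,0.025,-0.002,0,0]]' >/dev/null
python3 -m jog '[[1,0.025,-0.002,0,0],[1,0.02,-0.002,0,0],[1,0,0,0,0],[1,0,0,0,0]]' >/dev/null
python3 g.py .3788 .1776 .0966 -4.1
```

```text
tcp_pos: [0.4018, -0.0985, 0.0318]
wrist_force: [-0.0, 0.1, 0.7]
t 38.15 tcp [401.5 -98.4  31.6] phi -4.00 F [-1.4  0.9  5.8] gap 13.0 grip 58.9 q6 1.21
shift mm (cur axes) [-0.7 -0.   0.9]
turn 0.1
shift after turn [-0.7 -0.   0.9]
t 39.73 tcp [396.4 183.3 205.7] phi -3.85 F [-0.3 -0.5 -1.2] gap 13.0 grip 58.8 q6 1.89
shift mm (cur axes) [ -6.8 -17.1 109.2]
turn 0.25
shift after turn [ -6.9 -17.2 109.1]
```

```bash
python3 -m jog '[[1,-0.006,-0.009,0.02,0.15],[1,0,-0.0085,0.03,0],[1,0,0,0.025,0],[1,0,0,0.01,0],[1,0,0,0,0]]' >/dev/null
python3 -m jog '[[1,0,0,0,0],[1,0,0,0,0]]' >/dev/null
python3 g.py .3785 .1783 .0975 -4.0
python3 pic.py pics/p12.png 140 270 150 260 190 270 195 285
```

```text
t 40.32 tcp [379.9 177.5 122.1] phi -4.21 F [-0.4  1.   0. ] gap 13.3 grip 58.7 q6 1.89
shift mm (cur axes) [ 0.7 -1.4 24.6]
turn -0.21
shift after turn [ 0.7 -1.4 24.6]
scene 3.0
top 4.875
```

View pics/p12.png

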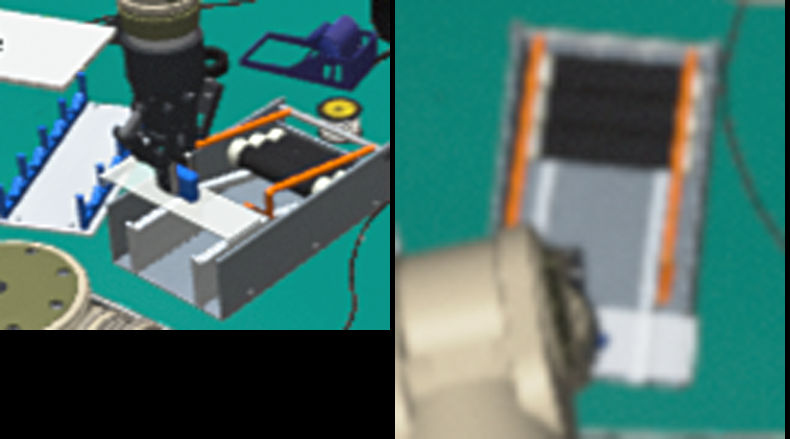

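The cover hangs level and aligned over the loading end (scene crop 100–270, 165–235), with three rollers behind the shut gate. I lower it.

```bash
python3 -m jog '[[1,0.0007,-0.0013,0.006,-0.2],[1,0,0,0.006,0],[1,0,0,0.004,0],[1,0,0,0,0],[1,0,0,0,0]]' | grep -E "tcp|wrist"
python3 -m jog '[[1,0,0,0.003,0],[1,0,0,0.003,0],[1,0,0,0,0]]' | grep -E "tcp|wrist"
python3 g.py .3785 .1783 .0975 -4.0
```

```text
tcp_pos: [0.3774, 0.1787, 0.1048]
wrist_force: [0.0, -0.5, -0.9]
tcp_pos: [0.3776, 0.1786, 0.0988]
wrist_force: [-0.6, 0.5, -1.5]
t 41.08 tcp [377.6 178.6  98.8] phi -3.95 F [-0.6  0.5 -1.5] gap 12.7 grip 58.7 q6 1.89
shift mm (cur axes) [-0.3  1.   1.3]
turn 0.05
shift after turn [-0.3  1.   1.3]
```

```bash
python3 -m jog '[[1,0,0.001,0.001,0],[1,0,0,0.0005,0],[1,0,0,0,0]]' | grep -E "tcp|wrist"
python3 -m jog '[[1,0,0,0.0007,0],[1,0,0,0,0]]' | grep -E "tcp|wrist"
python3 -m jog '[[0.7,0,0,0,0],[0.4,0,0,0,0],[0,0,0,0,0],[-0.4,0,0,0,0],[-0.4,0,0,0,0]]' | grep -E "tcp|wrist|gap"
python3 -m jog '[[-0.4,0,0,-0.02,0],[-0.4,0,0,-0.03,0],[-0.4,0,0,-0.04,0],[-0.4,0,0,-0.04,0],[-0.4,0,0,-0.03,0]]' >/dev/null
python3 -m jog '[[-0.4,0.035,0,0,0],[-0.4,0.035,0,0,0],[-0.4,0.035,0,0,0],[-0.4,0.035,0,0,0],[-0.4,0.035,0,0,0]]' >/dev/null
python3 -m jog '[[-0.4,0.035,0,0,0],[-0.4,0.035,0,0,0],[-0.4,0.035,0,0,0],[-0.4,0,0,0,0],[-0.4,0,0,0,0]]' | grep -E "tcp"
python3 pic.py pics/p13.png 140 270 150 260 190 270 195 285
```

```text
tcp_pos: [0.3789, 0.1786, 0.0978]
wrist_force: [-0.5, 0.1, -1.2]
tcp_pos: [0.379, 0.1787, 0.0976]
wrist_force: [-2.5, 0.0, 4.5]
tcp_pos: [0.3789, 0.1787, 0.097]
wrist_force: [0.7, -0.1, -0.2]
finger_gap: 0.0592
tcp_pos: [0.3976, 0.4594, 0.2556]
scene 3.0
top 4.875
```

View pics/p13.png

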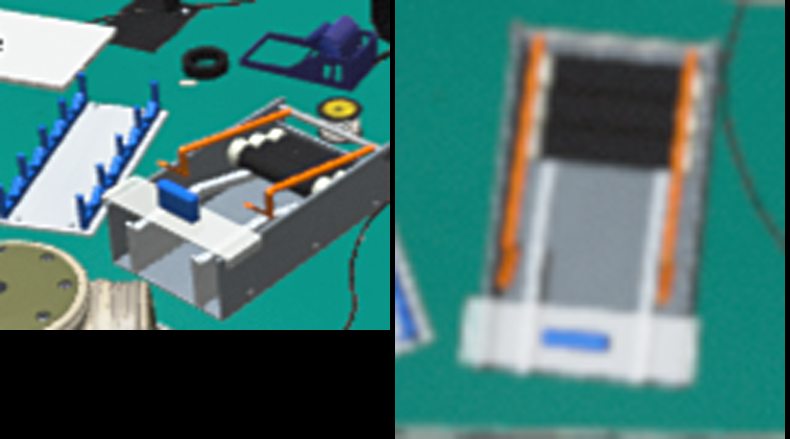

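The cover is seated squarely, with its handle at top (227.1,264.9) against (227.0,264.8) at the start. The three rollers lie behind the shut gate.

```bash
python3 -c "
from workcell import env
print(env.get_state()['qvel'].round(3)); print(env.hand_in())"
```

```text
[-0.017 -0.024 -0.013  0.001  0.001  0.002]
the job is handed in; nothing more can be done
None
```

The job is done and handed in at about 43 s: all three rollers present were loaded behind the shut gate, the start plunger was pushed to its stop and sprang back, and the cover is back squarely on the loading end; the hand-in returned no verdict.

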